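Stow the glaze pail in the drop-front crate

TASK

Pull the drop front of the plywood crate down as far as it goes, pick up the lidded glaze pail (its swing handle has flopped over to one side or the other) and set it down gently in the crate beside the jar, keeping it upright; then push the front back up until it is shut. Leave the jar and the other wares undisturbed.

Things in the scene. Friction and masses are not known exactly. Their poses are not given: they have to be found in the camera images.
- pail: lidded round steel pail, 0.4 to 0.9 kg, 105 tall to the top of its flat white lid, 123 diameter at the lid, 106 at the foot. Origin at the centre of its underside, z up. Its wire bail handle hinges on two ears at its +x and -x sides
- pail_pivot (a point): midpoint between the ears, on the bail's hinge axis (= pail x axis), 83 above the underside; axes as the pail's. The bail's round wooden grip (16 thick, 80 long, parallel to x) is 117 from it. The bail swings freely and lies on its stop 0.95 rad from upright, to +y or to -y: which is not told, find it by touch or sight. Then the grip's middle is at y = +95 or -95, z = +68
- crate_floor (a point): middle of the crate's inner floor (12 above the table). The open-topped plywood crate is fixed to the table; inside it is 188 (x) by 306 (y), its side and back walls reach 124 above this floor and are 12 thick. x points to the back wall, -x to the drop front, z up
- front (a joint): angle in rad of the crate's drop front, a plain plywood panel 330 wide, 120 high, 12 thick. 0 = upright and shut, 0.8 = tipped half down towards the robot on its stop. Hinged along the bottom of its inner face: axis parallel to crate y, 94 in front of crate_floor (x = -94) and 4 above it. Stiff (2 to 4 N at the edge), stays where it is left
- front_edge (a point): middle of the panel's free (top) edge, midway in its thickness, 120 from the hinge; moves with the panel. x is the panel's thickness direction (towards the inside), z points out of the panel along its height
- jar: closed glass jar standing in the crate in its +y half, 66 diameter, 110 tall; origin at the centre of its underside; to be left standing
- bowl: blue bowl, 130 diameter, 60 tall, bystander; origin under its centre
- vase: white ceramic vase with one small handle, about 84 diameter, 125 tall, bystander; origin under its centre
- bottle: white bottle, 54 diameter, 150 tall, bystander; origin under its centre
- mug: white mug, 76 diameter, 85 tall, bystander; origin under its centre
- brushpot: terracotta pot of brushes, 76 diameter, 90 tall, brushes up to about 210, bystander; origin under its centre

How it is judged:
By the outcome, as a careful person would: the job done as asked, in the order asked, and still so for the second after the job is handed in, with the robot touching nothing.
It also fails if it takes over 72 s, if anything falls off the work surface, if the arm or the gripper's body presses on something with over 40 N, if the wrist force passes 120 N, or if a joint passes its speed limit or range.

ROBOT

A 6-joint arm with a two-finger parallel gripper is mounted at the origin on the work surface. World frame = base frame: x ahead of the robot, y to its left, z up, the work surface at z = 0. Lengths are in m, angles in degrees, forces in N, time in s.
With the tool pointing down it reaches from about 0.25 to 0.725 m from the base axis. Payload 9.7 kg.
Tool frame: the origin (TCP) lies at the very end of the fingers, on their centre line; the grasp point (between the pads) lies tcp_to_grasp behind it (tcp_to_grasp is the distance from the TCP to the grasp point, in m); z points along the fingers, y is the direction in which the jaws open and shut (so a half turn about z gives the same grasp; the last joint's range is limited). The gripper opens to 85 mm and grips with 20 to 120 N. Pads are 22 mm wide; open, the fingers measure 114 mm over their backs; the gripper's body (76 mm by 85 mm) begins 54 mm behind the grasp point. The pads swing forward as they close: fully open they stand 13 mm farther back than shut.
Start: joints at [-74.771, 4.979, 10.078, 95.1, 0, 90], TCP at [0.144, -0.531, 0.231] pointing down, gripper open.
Joint ranges: [-179.16, 179.16], [-48.56, 103.87], [-65.8, 70.77], [-126.05, 130.52], [-82.76, 87.17], [-180, 180]. Speed limits (degrees/s): [127.2, 127.2, 147.25, 180, 180, 180].

INTERFACE

Orientations are given as [roll, pitch, yaw] about the fixed x, y, z axes, in that order (R = Rz(yaw) Ry(pitch) Rx(roll)).
In Python, from workcell import * gives the robot as it stands. The module is installed in compiled form; this text tells all that it offers.
- The arm moves only by the shell command python3 -m pendant 'ROWS' [FORCE]. ROWS is JSON, a list of rows, each a list of 3 entries, a list of its own where there are three numbers: the opening in per cent of the stroke, from 0 (shut) to 100 (fully open), then the shift along the world's x, y, z in mm, then the turn, a rotation vector about the world's x, y, z in degrees. A call has 1 to 20 rows; each row is the pose to reach, as a shift and turn from the pose measured when the call began; what a row does not reach only later rows make up. A row lasts 1/8 s, in which the tool goes at most 62.5 mm and 10.7 degrees, less where a joint would pass 70% of its speed; a pose out of reach is approached as far as the arm can. A call with a gripper value outside its range is refused whole. The fingers move at their own pace and stop on an object; FORCE is the grip in N (left out, the last holds). Time passes only in rows, so rows that repeat a pose let the fingers close. It gives the time, the measured TCP pose, the force and the opening at its end, in the units of the state.
- get_obs(): the state, without advancing time (a new reading comes with each control period).
- camera(name): name is "scene" or "side" or "wrist"; returns a dict with "img" (480x640x3 uint8, red, green, blue), "fx", "fy", "cx", "cy" (pixels), "cam_to_world" (4x4, takes a point from camera to world coordinates); the wrist camera has in their place "T_tool_cam" (4x4, takes a point from camera to tool coordinates, whose origin is the TCP and whose axes are the flange's). Camera axes: x right, y down, z forward; pixel columns grow to the right and rows downward; lengths in m; the calibration is good to about 2 mm. A picture is of the moment at which its call begins: read the wrist's pose just before it. There is no depth.
- job_done(): hands the job in, once; it reports no verdict.
Trained networks look in a picture, given as the dict that the camera call returned (one of the last four; its "shot" number tells which), for a name from the list of things; names that differ only in an ending like _2 or _b are one class to them, and where a whole thing is asked for, a point or a joint stands for the part that bears it (a point fixed in the world has none). Each returns a list of dicts, best first, with "confidence" (0 to 1); they miss things now and then, are a little off and sometimes report something else, mostly with a low value. They report only what shows in the picture. A call takes as long as a camera call.
- regions_of(picture, label): "region" (480x640 bool, what is visible of it).
- pinpoint(picture, label): "position" ([x, y, z] in m, in world coordinates, good to about 4 mm: a listed point, or the origin of a listed thing).
The state is a dict: "time": time; "q": joint angles; "qd": joint speeds; "joint_efforts": joint torques, N m; "ee_pos": TCP position; "tcp_rot": TCP orientation; "wrist_force": force on the tool from outside, world axes, zero at the start; "torque": the same for the moment, N m; "opening": finger opening in m.
Only numpy, scipy, OpenCV 4.12 (cv2) and the standard library are available. Lean on these libraries where they do the work, as an engineer would, in place of code of your own. Each camera call takes 0.05 s, during which the arm holds its last target. There are 200 camera calls.

## Working session

There is one attempt and no reset: what is moved stays moved. The work goes in short steps, Python scripts to look and compute and a shell command to move; the robot and the scene stay as the last step left them, time stands still between calls to the robot, and variables do not carry over. Pictures are saved under pics/ and viewed, about 8 in all and at most 12, crops included, and the job is handed in when it is done.

```bash
mkdir -p pics; cat > h.py <<'E'
from workcell import *
import cv2, numpy as np
def save(p,n): cv2.imwrite('pics/'+n, cv2.cvtColor(p['img'],cv2.COLOR_RGB2BGR))
def proj(p,X):
    T=np.linalg.inv(p['cam_to_world']); c=T[:3,:3]@np.array(X)+T[:3,3]
    return p['fx']*c[0]/c[2]+p['cx'], p['fy']*c[1]/c[2]+p['cy']
E
python3 - <<'E'
from h import *
o=get_obs();print({k:np.round(v,3).tolist() for k,v in o.items()})
for n in('scene','side'):
    p=camera(n);save(p,n+'0.png');print(n,np.round(p['cam_to_world'],3).tolist())
    for l in 'pail pail_pivot crate_floor front_edge jar bowl vase bottle mug brushpot'.split():
        r=pinpoint(p,l); print(l,[(np.round(d['position'],3).tolist(),round(d['confidence'],2)) for d in r[:2]], end=' ')
        if r: print(np.round(proj(p,r[0]['position'])))
        else: print()
print(tcp_to_grasp)
E
```

```text
{'time': 0.0, 'q': [-74.773, 5.01, 10.035, 95.099, 0.001, 90.002], 'qd': [0.007, 0.148, 0.013, -0.029, -0.08, 0.069], 'joint_efforts': [0.0, -52.038, 46.481, 0.016, -0.0, 0.0], 'ee_pos': [0.144, -0.53, 0.231], 'tcp_rot': [-179.926, -0.001, 15.225], 'wrist_force': [0.355, -0.598, 0.065], 'torque': [0.007, 0.021, -0.058], 'opening': 0.085}
scene [[-0.692, 0.58, -0.429, 1.022], [0.722, 0.556, -0.413, 0.564], [-0.001, -0.596, -0.803, 1.11], [0.0, 0.0, 0.0, 1.0]]
pail [([0.488, -0.237, 0.0], 0.58)] [255. 205.]
pail_pivot [([0.487, -0.238, 0.085], 0.75)] [252. 187.]
crate_floor [([0.662, 0.086, 0.012], 0.81)] [285. 301.]
front_edge [([0.559, 0.099, 0.136], 0.95)] [315. 255.]
jar [([0.699, 0.185, 0.012], 0.64)] [301. 334.]
bowl [([0.662, -0.202, -0.001], 0.92)] [219. 244.]
vase [([0.665, -0.418, -0.001], 0.79), ([0.664, 0.089, 0.013], 0.19)] [176. 206.]
bottle [([0.466, 0.436, 0.002], 0.72), ([0.253, 0.365, -0.004], 0.71)] [433. 337.]
mug [([0.255, 0.367, -0.003], 0.98)] [456. 273.]
brushpot [([0.592, 0.477, 0.003], 0.56)] [417. 383.]
side [[-0.699, -0.5, 0.511, -0.179], [-0.715, 0.476, -0.512, 0.656], [0.013, -0.723, -0.691, 0.996], [0.0, 0.0, 0.0, 1.0]]
pail [([0.488, -0.242, -0.001], 0.88)] [365. 240.]
pail_pivot [([0.489, -0.242, 0.085], 0.68)] [368. 218.]
crate_floor [([0.66, 0.086, 0.008], 0.71)] [247. 261.]
front_edge [([0.562, 0.102, 0.133], 0.95), ([0.259, 0.36, 0.002], 0.47)] [262. 249.]
jar [([0.697, 0.19, 0.012], 0.98)] [210. 271.]
bowl [([0.663, -0.202, -0.003], 0.79)] [316. 219.]
vase [([0.663, -0.418, 0.0], 0.73), ([0.591, 0.478, 0.001], 0.26)] [361. 191.]
bottle [([0.469, 0.434, -0.004], 0.84), ([0.661, 0.085, 0.01], 0.3)] [182. 377.]
mug [([0.259, 0.363, 0.003], 0.8)] [263. 416.]
brushpot [([0.589, 0.478, 0.0], 0.57)] [138. 356.]
0.0187
```

View pics/scene0.png

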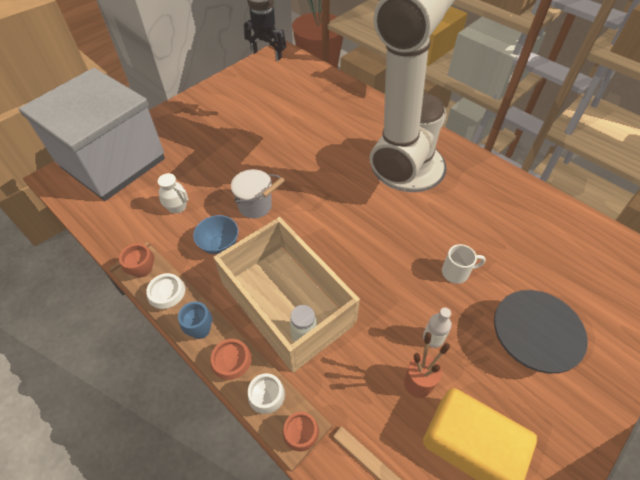

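View pics/side0.png

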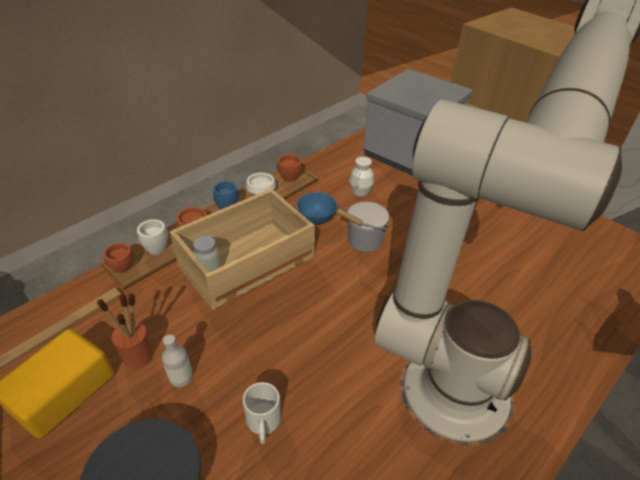

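The pail (scene 252,190) has its grip at about (264,193)–(283,181). The crate front faces the robot and is shut, and the jar is at (302,318). Next I compute the grip position, the crate yaw and the pushing line.

```bash
cat >> h.py <<'E'
def onz(p,uv,z):
    T=p['cam_to_world']; d=T[:3,:3]@np.array([(uv[0]-p['cx'])/p['fx'],(uv[1]-p['cy'])/p['fy'],1.]); return T[:3,3]+d*(z-T[2,3])/d[2]
E
python3 - <<'E'
from h import *
s=camera('scene');
for u in[(264,193),(283,181)]:print('grip scene',onz(s,u,.151).round(3))
d=camera('side')
for u in[(338,212),(362,220)]:print('grip side',onz(d,u,.151).round(3))
# wall tops, scene / side corners
for u in[(281,222),(357,297),(293,362),(217,263)]:print('sc corner',onz(s,u,.136).round(3))
for u in[(314,241),(211,298),(175,233),(273,194)]:print('sd corner',onz(d,u,.136).round(3))
a=s['img'][150:330,180:380];b=d['img'][150:330,160:420]
a=cv2.resize(a,None,fx=3,fy=3,interpolation=2);b=cv2.resize(b,None,fx=3,fy=3,interpolation=2)
cv2.imwrite('pics/c1.png',a[:,:,::-1])
cv2.imwrite('pics/c2.png',b[:,:,::-1])
E
```

```text
grip scene [ 0.513 -0.145  0.151]
grip scene [ 0.444 -0.14   0.151]
grip side [ 0.515 -0.136  0.151]
grip side [ 0.445 -0.158  0.151]
sc corner [ 0.544 -0.044  0.136]
sc corner [0.575 0.258 0.136]
sc corner [0.796 0.262 0.136]
sc corner [ 0.748 -0.065  0.136]
sd corner [ 0.487 -0.015  0.136]
sd corner [0.511 0.298 0.136]
sd corner [0.766 0.232 0.136]
sd corner [ 0.717 -0.072  0.136]
```

View pics/c1.png

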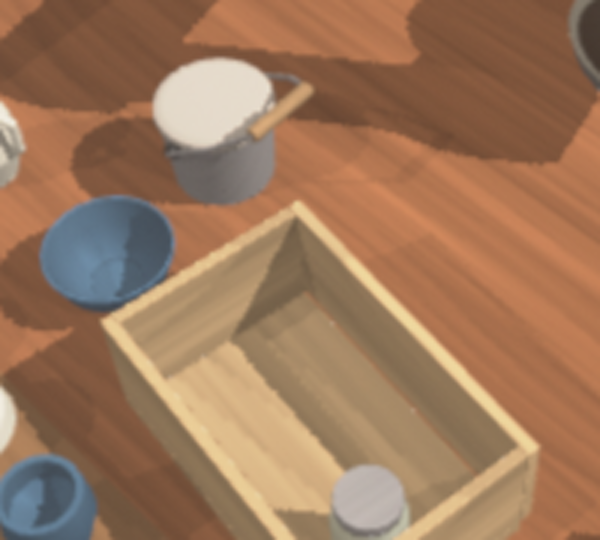

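View pics/c2.png

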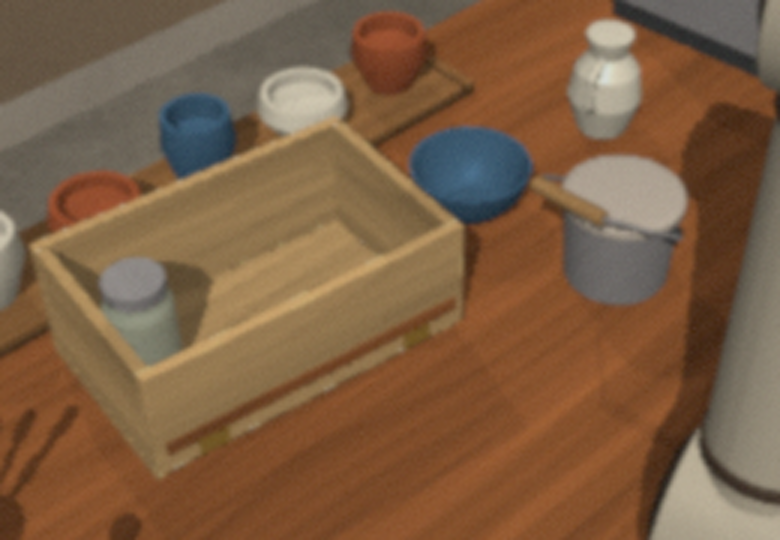

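Both crops show the bail lying towards +y (the crate side), with the grip's middle near (0.479,-0.144). I take the crate yaw from the wall corners.

```bash
python3 - <<'E'
from h import *
s=camera('scene');d=camera('side')
for p,U in((s,[(279,218),(359,300),(292,366),(215,257)]),(d,[(313,224),(210,274),(172,231),(272,191)])):
    C=[onz(p,u,.136) for u in U]
    print(np.round(C,3).tolist(),'mean',np.mean(C,0).round(3),'yaw',[round(float(np.degrees(np.arctan2(*(-(b-a))[:2]*[1,-1]))),1) for a,b in((C[0],C[1]),(C[3],C[2]))])
for l in('crate_floor','front_edge','jar'):
    r=pinpoint(d,l);r2=pinpoint(s,l);print(l,[np.round(x[0]['position'],3) for x in(r,r2) if x])
E
```

```text
[[0.538, -0.058, 0.136], [0.578, 0.267, 0.136], [0.803, 0.267, 0.136], [0.74, -0.083, 0.136]] mean [0.665 0.098 0.136] yaw [-7.0, -10.2]
[[0.538, -0.062, 0.136], [0.577, 0.254, 0.136], [0.778, 0.234, 0.136], [0.73, -0.079, 0.136]] mean [0.656 0.087 0.136] yaw [-7.0, -8.8]
crate_floor [array([0.66 , 0.087, 0.008]), array([0.66 , 0.089, 0.01 ])]
front_edge [array([ 0.662, -0.203,  0.001]), array([0.559, 0.101, 0.137])]
jar [array([0.694, 0.191, 0.011]), array([0.697, 0.187, 0.012])]
```

```bash
python3 -m pendant '[[0,[30,40,40],[0,0,-2]],[0,[90,120,60],[0,0,-6]],[0,[150,200,60],[0,0,-10]],[0,[210,280,60],[0,0,-14]],[0,[270,360,60],[0,0,-18]],[0,[330,440,60],[0,0,-22]],[0,[400,520,60],[0,0,-22]],[0,[459,605,60],[0,0,-22]],[0,[459,605,60],[0,0,-22]],[0,[459,605,60],[0,0,-22]],[0,[459,605,60],[0,0,-22]],[0,[459,605,60],[0,0,-22]],[0,[459,605,60],[0,0,-22]],[0,[459,605,60],[0,0,-22]],[0,[459,605,60],[0,0,-22]],[0,[459,605,60],[0,0,-22]]]'
```

```text
time: 3.6
ee_pos: [0.6018, 0.0025, 0.2916]
tcp_rot: [-177.4, 0.1, -0.9]
wrist_force: [0.0, -0.6, -0.2]
opening: 0.0
```

```bash
python3 -m pendant '[[0,[1,36,0],[0,0,-3]],[0,[1,72,0],[-2.6,0,-6.6]],[0,[1,72,0],[-2.6,0,-6.6]],[0,[1,72,0],[-2.6,0,-6.6]],[0,[1,72,-50],[-2.6,0,-6.6]],[0,[1,72,-100],[-2.6,0,-6.6]],[0,[1,72,-150],[-2.6,0,-6.6]],[0,[1,72,-195],[-2.6,0,-6.6]],[0,[1,72,-195],[-2.6,0,-6.6]],[0,[1,72,-195],[-2.6,0,-6.6]],[0,[1,72,-195],[-2.6,0,-6.6]]]'
```

```text
time: 4.97
ee_pos: [0.6001, -0.0064, 0.0979]
tcp_rot: [-177.4, 0.0, -1.8]
wrist_force: [1.2, -0.5, 0.8]
opening: 0.0
```

```bash
python3 - <<'E'
from h import *
o=get_obs();print({k:np.round(v,3).tolist() for k,v in o.items()})
p=camera('side');save(p,'s2.png')
E
```

```text
{'time': 4.975, 'q': [-1.824, 11.285, 2.339, 81.102, 2.558, 179.943], 'qd': [1.934, 0.574, -0.699, -2.462, 0.751, 0.068], 'joint_efforts': [-0.283, -58.298, 45.722, -0.036, 0.132, -0.0], 'ee_pos': [0.6, -0.006, 0.098], 'tcp_rot': [-177.442, 0.045, -1.768], 'wrist_force': [1.247, -0.538, 0.837], 'torque': [-0.094, -0.013, 0.041], 'opening': 0.0}
```

View pics/s2.png

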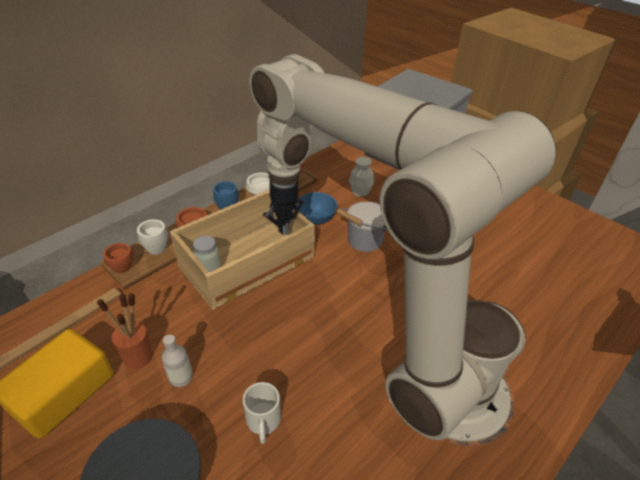

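The last joint sat at its limit, which held back yaw and y. The fingers are inside the crate in a usable place (scene: no contact, gripper at side 285,215), so I push from here with a small positive turn.

```bash
python3 -m pendant '[[0,[0,0,-8],[0,0,3]],[0,[0,0,-16],[0,0,6]],[0,[-10,1,-16],[0,0,8]],[0,[-20,3,-16],[0,0,8]],[0,[-30,4,-16],[0,0,8]],[0,[-40,5,-16],[0,0,8]],[0,[-50,7,-16],[0,0,8]],[0,[-60,8,-16],[0,0,8]],[0,[-70,9,-16],[0,0,8]],[0,[-80,10,-16],[0,0,8]],[0,[-85,11,-16],[0,0,8]],[0,[-90,12,-16],[0,0,8]],[0,[-94,12,-16],[0,0,8]],[0,[-94,12,-16],[0,0,8]]]'
```

```text
time: 6.78
ee_pos: [0.5059, 0.0059, 0.082]
tcp_rot: [-177.4, 0.1, 6.3]
wrist_force: [0.9, -0.3, -0.1]
opening: 0.0
```

```bash
python3 -m pendant '[[0,[-3,0,0],[0,0,0]],[0,[-6,1,0],[0,0,0]],[0,[-9,1,0],[0,0,0]],[0,[-12,2,0],[0,0,0]]]'; python3 - <<'E'
from h import *
p=camera('side');save(p,'s3.png')
E
```

```text
time: 7.28
ee_pos: [0.494, 0.0078, 0.0822]
tcp_rot: [-177.4, 0.0, 6.3]
wrist_force: [6.6, -2.5, 2.4]
opening: -0.0
```

View pics/s3.png

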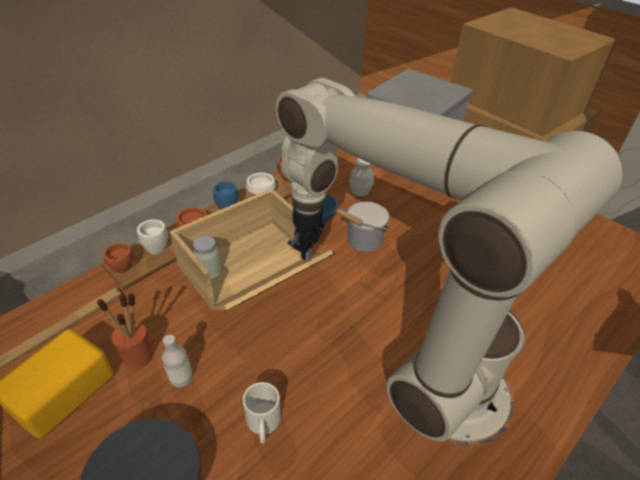

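The front is well down, its edge running from (222,303) to (330,253). I push on until the force rises sharply.

```bash
python3 -m pendant '[[0,[-2,0,0],[0,0,0]],[0,[-4,1,0],[0,0,0]]]';python3 -m pendant '[[0,[-2,0,0],[0,0,0]],[0,[-4,1,0],[0,0,0]]]'
```

```text
time: 7.58
ee_pos: [0.4923, 0.0084, 0.0836]
tcp_rot: [-177.6, -0.3, 6.2]
wrist_force: [13.5, -4.8, 4.5]
opening: -0.0
time: 7.82
ee_pos: [0.4907, 0.0089, 0.0851]
tcp_rot: [-177.7, -0.7, 6.2]
wrist_force: [13.7, -5.0, 4.6]
opening: -0.0002
```

```bash
python3 -m pendant '[[0,[6,0,10],[0,0,0]],[0,[6,0,60],[0,0,0]],[0,[6,0,120],[0,0,0]],[0,[6,0,180],[-2.3,0.7,-1]],[60,[0,-50,200],[-2.3,0.7,-1]],[60,[-6,-100,200],[-2.3,0.7,-1]],[60,[-12,-153,200],[-2.3,0.7,-1]],[60,[-12,-153,200],[-2.3,0.7,-1]],[60,[-12,-153,200],[-2.3,0.7,-1]],[60,[-12,-153,200],[-2.3,0.7,-1]],[60,[-12,-153,200],[-2.3,0.7,-1]]]'; python3 - <<'E'
from h import *
from scipy.spatial.transform import Rotation as R
o=get_obs();p=camera('wrist');save(p,'w1.png')
T=np.eye(4);T[:3,:3]=R.from_euler('xyz',o['tcp_rot'],degrees=True).as_matrix();T[:3,3]=o['ee_pos']
print(np.round(p['T_tool_cam'],3).tolist(),o['q'])
W=T@p['T_tool_cam'];np.save('W.npy',W);np.save('K.npy',[p[k] for k in('fx','fy','cx','cy')])
for l in('pail','pail_pivot'):
    for n,c in (('w',p),('s',camera('scene'))):
        print(l,n,[(np.round(d['position'],3).tolist(),round(d['confidence'],2)) for d in pinpoint(c,l)[:2]])
d=camera('side');print([(np.round(x['position'],3).tolist(),x['confidence']) for x in pinpoint(d,'front_edge')[:1]])
E
```

```text
time: 9.2
ee_pos: [0.4789, -0.1432, 0.2852]
tcp_rot: [-179.9, 0.3, 5.3]
wrist_force: [-0.2, -0.1, 0.5]
opening: 0.0512
[[-0.0, -0.966, -0.26, 0.066], [1.0, -0.0, -0.001, -0.0], [0.001, -0.26, 0.966, -0.143], [0.0, 0.0, 0.0, 1.0]] [-1.66559205e+01 -5.98529192e-02  1.09386247e+01  1.01277306e+02
  2.29266388e-02  1.58036339e+02]
pail w []
pail s [([0.489, -0.238, 0.002], 0.96)]
pail_pivot w [([0.489, -0.239, 0.086], 0.97)]
pail_pivot s [([0.488, -0.239, 0.084], 0.56), ([0.487, -0.241, -0.001], 0.44)]
[([0.476, 0.113, 0.095], 0.81)]
```

View pics/w1.png

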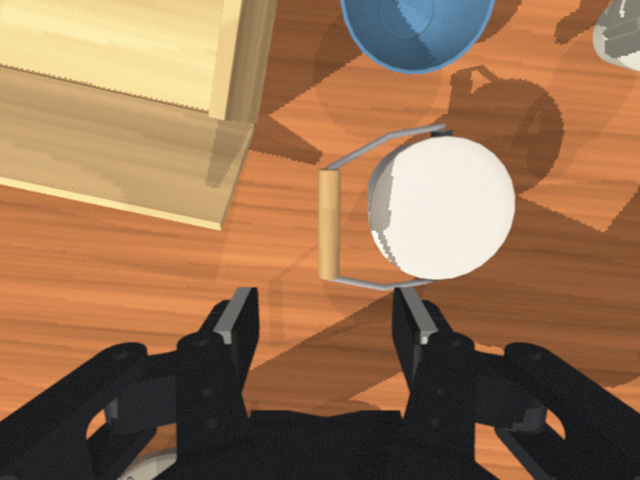

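Panel edge is at z=0.095, which matches 0.8 rad. In the wrist picture the grip runs (329,170)–(329,279), parallel to the pads' axis.

```bash
python3 - <<'E'
from h import *
W=np.load('W.npy');fx,fy,cx,cy=np.load('K.npy')
p=dict(cam_to_world=W,fx=fx,fy=fy,cx=cx,cy=cy)
print([onz(p,u,.151).round(4) for u in((329,170),(329,279),(329,224.5))],[onz(p,u,.105).round(4) for u in[(443,207)]])
E
```

```text
[array([ 0.519 , -0.1414,  0.151 ]), array([ 0.4387, -0.1491,  0.151 ]), array([ 0.4804, -0.1451,  0.151 ])] [array([ 0.4932, -0.2391,  0.105 ])]
```

```bash
python3 -m pendant '[[60,[1,-2,-50],[0,0,0]],[60,[1,-2,-100],[0,0,0]],[60,[1,-2,-140],[0,0,0]],[60,[1,-2,-153],[0,0,0]],[60,[1,-2,-153],[0,0,0]],[0,[1,-2,-153],[0,0,0]],[0,[1,-2,-153],[0,0,0]],[0,[1,-2,-153],[0,0,0]],[0,[1,-2,-153],[0,0,0]],[0,[1,-2,-153],[0,0,0]],[0,[1,-2,-153],[0,0,0]]]' 20
```

```text
time: 11.02
ee_pos: [0.4805, -0.1462, 0.1337]
tcp_rot: [-179.9, 0.1, 5.2]
wrist_force: [0.2, 1.7, 5.4]
opening: 0.0151
```

```bash
python3 -m pendant '[[0,[1,-7,9],[0,0,0]],[0,[1,-15,17],[0,0,0]],[0,[2,-24,25],[0,0,0]],[0,[3,-34,31],[0,0,0]],[0,[4,-44,37],[0,0,0]],[0,[5,-55,41],[0,0,0]],[0,[6,-66,45],[0,0,0]],[0,[7,-77,47],[0,0,0]],[0,[8,-86,48],[0,0,0]],[0,[9,-95,48],[0,0,0]],[0,[9,-95,48],[0,0,0]]]';python3 -m pendant '[[0,[0,0,0],[0,0,0]],[0,[0,0,0],[0,0,0]],[0,[0,0,0],[0,0,0]],[0,[0,0,10],[0,0,0]],[0,[0,0,20],[0,0,0]],[0,[0,0,20],[0,0,0]],[0,[0,0,20],[0,0,0]]]' 60; python3 - <<'E'
from h import *
s=camera('scene');save(s,'s4.png')
for l in('pail','pail_pivot'):print(l,[(np.round(d['position'],3).tolist(),round(d['confidence'],2)) for d in pinpoint(s,l)[:2]])
E
```

```text
time: 12.4
ee_pos: [0.4911, -0.2422, 0.1859]
tcp_rot: [179.9, -0.3, 5.2]
wrist_force: [-1.1, 6.5, 23.9]
opening: 0.0149
time: 13.28
ee_pos: [0.491, -0.2423, 0.2055]
tcp_rot: [179.9, -0.2, 5.2]
wrist_force: [-0.2, 0.5, -6.4]
opening: 0.0138
pail [([0.493, -0.284, 0.032], 0.94), ([0.694, 0.187, 0.012], 0.53)]
pail_pivot [([0.492, -0.287, 0.115], 0.75)]
```

View pics/s4.png

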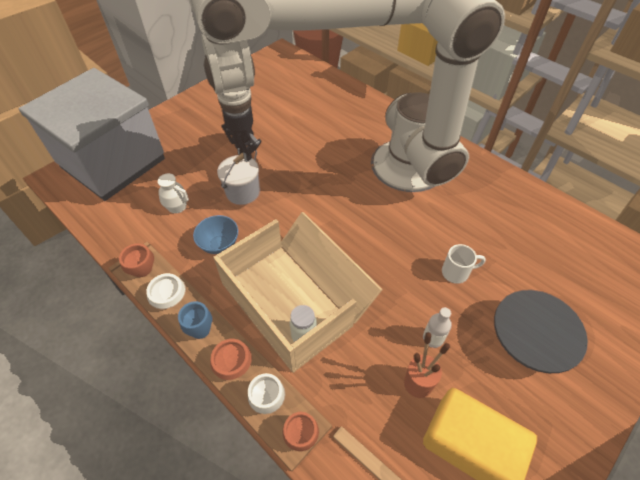

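The pail hangs clear of the table at scene (240,182), with the bail still tilted about 22° in the pads and the pail 45 mm on the -y side of the grip. I'll carry it like that, slowly, with a firmer grip.

```bash
python3 -m pendant '[[0,[0,0,5],[0,0,0]],[0,[0,0,15],[0,0,0]],[0,[0,0,30],[0,0,0]],[0,[0,0,50],[0,0,0]],[0,[0,0,70],[0,0,0]],[0,[0,0,90],[0,0,0]],[0,[0,0,110],[0,0,0]],[0,[1,2,125],[0,0,0]],[0,[3,7,135],[0,0,0]],[0,[6,14,140],[0,0,0]],[0,[11,23,140],[0,0,0]],[0,[16,34,140],[0,0,1]],[0,[22,47,140],[0,0,2]],[0,[29,61,140],[0,0,3]],[0,[36,76,140],[0,0,4]],[0,[43,91,140],[0,0,5]],[0,[50,106,140],[0,0,6]],[0,[57,120,140],[0,0,7]],[0,[64,134,140],[0,0,8]],[0,[71,148,140],[0,0,9]]]' 80;python3 -m pendant '[[0,[7,14,0],[0,0,1]],[0,[14,28,0],[0,0,1]],[0,[21,42,0],[0,0,1]],[0,[28,56,0],[0,0,1]],[0,[35,70,0],[0,0,1]],[0,[42,85,0],[0,0,1]],[0,[49,100,0],[0,0,1]],[0,[56,115,0],[0,0,1]],[0,[62,130,0],[0,0,1]],[0,[68,143,0],[0,0,1]],[0,[73,155,0],[0,0,1]],[0,[77,164,0],[0,0,1]],[0,[80,170,0],[0,0,1]],[0,[82,174,0],[0,0,1]],[0,[83,176,0],[0,0,1]],[0,[83,176,0],[0,0,1]],[0,[83,176,0],[0,0,1]],[0,[83,176,0],[0,0,1]]]'; python3 - <<'E'
from h import *
for n in('scene','side'):
  s=camera(n);save(s,n+'5.png')
  for l in('pail','pail_pivot','jar'):print(n,l,[(np.round(d['position'],3).tolist(),round(d['confidence'],2)) for d in pinpoint(s,l)[:2]])
print(get_obs()['q'])
E
```

```text
time: 15.92
ee_pos: [0.5624, -0.0931, 0.3454]
tcp_rot: [179.9, -0.2, 14.3]
wrist_force: [0.4, -0.3, -6.0]
opening: 0.0132
time: 18.18
ee_pos: [0.6454, 0.0827, 0.3456]
tcp_rot: [179.9, -0.2, 15.3]
wrist_force: [0.4, -0.7, -6.6]
opening: 0.0132
scene pail [([0.654, 0.039, 0.17], 0.55)]
scene pail_pivot [([0.652, 0.042, 0.257], 0.8)]
scene jar [([0.696, 0.187, 0.012], 0.6)]
side pail [([0.657, 0.036, 0.171], 0.78)]
side pail_pivot [([0.657, 0.035, 0.254], 0.9)]
side jar [([0.694, 0.188, 0.012], 0.76), ([0.478, 0.109, 0.094], 0.64)]
[ 7.32534272e+00  2.63856687e+01  4.96879136e+01  1.13059468e+02
 -1.84738802e-02  1.72036810e+02]
```

View pics/side5.png

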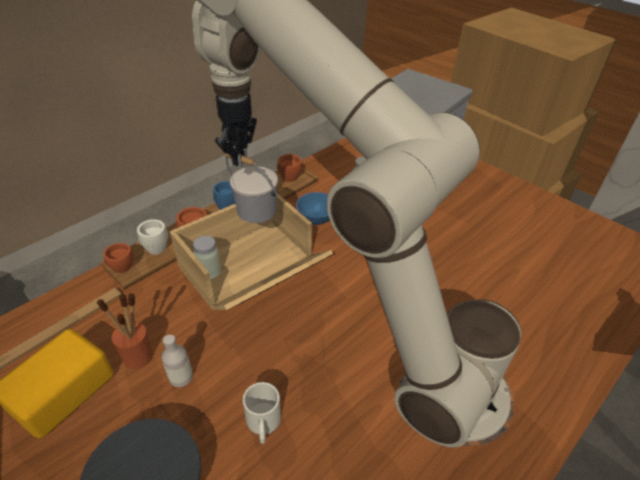

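The pail (side 255,195) hangs upright over the crate at local (0.001,-0.049), with good gaps to the walls and the jar. I lower it.

```bash
python3 -m pendant '[[0,[1,1,-5],[0,0,0]],[0,[3,3,-15],[0,0,0]],[0,[3,3,-30],[0,0,0]],[0,[3,3,-45],[0,0,0]],[0,[3,3,-60],[0,0,0]],[0,[3,3,-75],[0,0,0]],[0,[3,3,-90],[0,0,0]],[0,[3,3,-105],[0,0,0]],[0,[3,3,-118],[0,0,0]],[0,[3,3,-128],[0,0,0]],[0,[3,3,-136],[0,0,0]],[0,[3,3,-142],[0,0,0]],[0,[3,3,-146],[0,0,0]],[0,[3,3,-148],[0,0,0]],[0,[3,3,-148],[0,0,0]]]'; for i in 1 2; do python3 -m pendant '[[0,[0,0,-1],[0,0,0]],[0,[0,0,-2],[0,0,0]],[0,[0,0,-3],[0,0,0]],[0,[0,0,-3],[0,0,0]]]'; done
```

```text
time: 20.45
ee_pos: [0.6484, 0.0859, 0.1975]
tcp_rot: [179.9, -0.2, 15.3]
wrist_force: [-0.7, 0.9, -6.2]
opening: 0.0135
time: 20.95
ee_pos: [0.6484, 0.0859, 0.1944]
tcp_rot: [180.0, -0.2, 15.3]
wrist_force: [-0.1, -0.2, -6.9]
opening: 0.0136
time: 21.45
ee_pos: [0.6484, 0.0859, 0.1912]
tcp_rot: [180.0, -0.2, 15.3]
wrist_force: [-0.6, 0.5, -5.5]
opening: 0.0135
```

```bash
for i in 1 2 3; do python3 -m pendant '[[0,[0,0,-1],[0,0,0]],[0,[0,0,-2],[0,0,0]],[0,[0,0,-2],[0,0,0]]]'; done
```

```text
time: 21.82
ee_pos: [0.6483, 0.0858, 0.1891]
tcp_rot: [180.0, -0.2, 15.3]
wrist_force: [-0.3, -0.8, -6.7]
opening: 0.0138
time: 22.2
ee_pos: [0.6483, 0.0858, 0.187]
tcp_rot: [180.0, -0.2, 15.3]
wrist_force: [-0.4, 0.1, -6.7]
opening: 0.0134
time: 22.58
ee_pos: [0.6483, 0.0861, 0.1858]
tcp_rot: [180.0, -0.3, 15.3]
wrist_force: [-1.2, 1.4, 1.2]
opening: 0.0136
```

Touchdown. I open a little and follow the bail down towards its stop so that it doesn't slap, then lift away.

```bash
python3 -m pendant '[[30,[0,0,0],[0,0,0]],[40,[0,0,0],[0,0,0]],[40,[0,0,0],[0,0,0]],[40,[-3,10,-5],[0,0,0]],[40,[-5,19,-11],[0,0,0]],[40,[-8,28,-18],[0,0,0]],[40,[-10,37,-26],[0,0,0]],[40,[-12,44,-34],[0,0,0]],[40,[-13,49,-41],[0,0,0]],[40,[-13,49,-41],[0,0,0]],[70,[-13,49,-41],[0,0,0]],[70,[-13,49,-41],[0,0,0]]]' 20; python3 - <<'E'
from h import *
s=camera('side');save(s,'s6.png')
for l in('pail','pail_pivot','jar'):print(l,[(np.round(d['position'],3).tolist(),round(d['confidence'],2)) for d in pinpoint(s,l)[:2]])
E
```

```text
time: 24.08
ee_pos: [0.6356, 0.1348, 0.1452]
tcp_rot: [180.0, -0.3, 15.3]
wrist_force: [-0.9, -0.6, 0.2]
opening: 0.0597
pail [([0.656, 0.039, 0.01], 0.72), ([0.693, 0.189, 0.015], 0.18)]
pail_pivot [([0.659, 0.038, 0.097], 0.69)]
jar [([0.694, 0.19, 0.012], 0.83)]
```

View pics/s6.png

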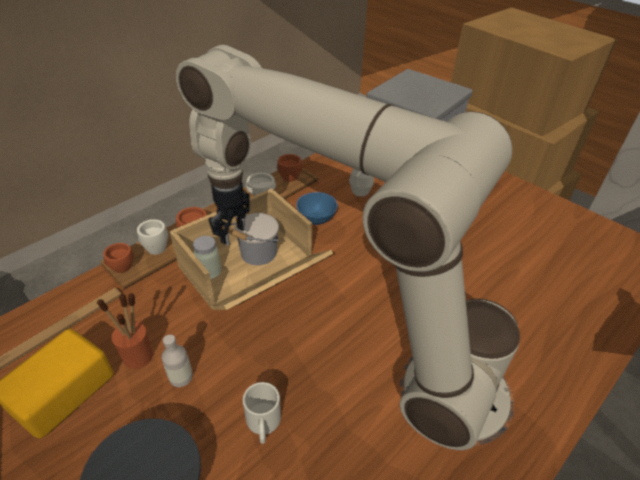

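Pail stands on the crate floor (side 258,240) and the bail rests towards +y. The jar hasn't moved. I lift off and go outside the front, at local y=-0.09 to keep the gripper body clear of the bail.

```bash
python3 -m pendant '[[70,[0,0,20],[0,0,0]],[70,[0,0,50],[0,0,0]],[70,[0,0,90],[0,0,0]],[70,[0,0,120],[0,0,0]],[70,[0,0,120],[0,0,0]],[0,[-40,-20,120],[0,0,0]],[0,[-90,-45,120],[0,0,0]],[0,[-140,-70,120],[0,0,0]],[0,[-185,-95,120],[0,0,0]],[0,[-211,-107,120],[0,0,0]],[0,[-211,-107,120],[0,0,0]],[0,[-211,-107,120],[0,0,0]],[0,[-211,-107,120],[0,0,0]],[0,[-211,-107,80],[0,0,0]],[0,[-211,-107,40],[0,0,0]],[0,[-211,-107,0],[0,0,0]],[0,[-211,-107,-40],[0,0,0]],[0,[-211,-107,-63],[0,0,0]],[0,[-211,-107,-63],[0,0,0]],[0,[-211,-107,-63],[0,0,0]]]'
```

```text
time: 26.78
ee_pos: [0.4251, 0.0281, 0.0829]
tcp_rot: [180.0, -0.3, 15.3]
wrist_force: [0.2, 0.0, 0.6]
opening: -0.0001
```

```bash
python3 -m pendant '[[0,[10,-1,0],[0,0,0]],[0,[20,-3,0],[0,0,0]],[0,[28,-4,0],[0,0,0]],[0,[36,-5,3],[0,0,0]],[0,[44,-6,6],[0,0,0]],[0,[52,-7,9],[0,0,0]],[0,[60,-8,12],[0,0,0]],[0,[68,-9,15],[0,0,0]],[0,[76,-10,18],[0,0,0]],[0,[84,-11,20],[0,0,0]],[0,[90,-12,20],[0,0,0]],[0,[94,-12,20],[0,0,0]]]'; for i in 1 2 3; do python3 -m pendant '[[0,[2,0,0],[0,0,0]],[0,[4,0,0],[0,0,0]]]';done
```

```text
time: 28.28
ee_pos: [0.5194, 0.016, 0.1027]
tcp_rot: [179.9, -0.3, 15.3]
wrist_force: [-3.4, -0.5, 1.8]
opening: -0.0
time: 28.52
ee_pos: [0.5235, 0.0159, 0.1025]
tcp_rot: [179.9, -0.3, 15.3]
wrist_force: [-3.1, -0.6, 1.7]
opening: -0.0001
time: 28.78
ee_pos: [0.5275, 0.0159, 0.1025]
tcp_rot: [179.9, -0.3, 15.3]
wrist_force: [-2.8, -0.8, 1.5]
opening: -0.0
time: 29.02
ee_pos: [0.5311, 0.0158, 0.1024]
tcp_rot: [179.9, -0.2, 15.3]
wrist_force: [-13.5, -1.3, 5.4]
opening: -0.0001
```

Force has jumped to 13.5 N, so the front is shut. I press once more, back off, and check.

```bash
python3 -m pendant '[[0,[2,0,0],[0,0,0]],[0,[3,0,0],[0,0,0]]]'; python3 -m pendant '[[0,[-10,0,0],[0,0,0]],[0,[-40,0,0],[0,0,0]],[0,[-80,0,20],[0,0,0]],[0,[-120,-30,60],[0,0,0]],[0,[-150,-60,100],[0,0,0]],[0,[-150,-100,130],[0,0,0]],[0,[-150,-150,150],[0,0,0]],[0,[-150,-200,150],[0,0,0]],[0,[-150,-200,150],[0,0,0]],[0,[-150,-200,150],[0,0,0]]]'; python3 - <<'E'
from h import *
for n in('scene','side'):
  s=camera(n);save(s,n+'7.png')
  for l in 'pail front_edge jar bowl vase bottle mug brushpot'.split():print(n,l,[(np.round(d['position'],3).tolist(),round(d['confidence'],2)) for d in pinpoint(s,l)[:1]])
  I=s['img'][130:330,150:400]; (globals().__setitem__('L',globals().get('L',[])+[I]))
cv2.imwrite('pics/c7.png',cv2.resize(np.hstack(L),None,fx=1.6,fy=1.6,interpolation=2)[:,:,::-1])
E
```

```text
time: 29.28
ee_pos: [0.5312, 0.0158, 0.1024]
tcp_rot: [-180.0, 0.1, 15.3]
wrist_force: [-21.9, -1.5, 12.4]
opening: -0.0001
time: 30.52
ee_pos: [0.3812, -0.1841, 0.2523]
tcp_rot: [-180.0, 0.1, 15.2]
wrist_force: [0.4, 1.0, 0.5]
opening: -0.0
scene pail [([0.657, 0.042, 0.012], 0.59)]
scene front_edge [([0.562, 0.101, 0.138], 0.9)]
scene jar [([0.657, 0.044, 0.094], 0.26)]
scene bowl [([0.662, -0.2, -0.0], 0.89)]
scene vase [([0.255, 0.364, -0.0], 0.73)]
scene bottle [([0.469, 0.438, 0.001], 0.71)]
scene mug []
scene brushpot [([0.593, 0.472, 0.004], 0.86)]
side pail [([0.661, 0.041, 0.011], 0.75)]
side front_edge [([0.56, 0.1, 0.133], 0.72)]
side jar [([0.694, 0.193, 0.011], 0.64)]
side bowl [([0.665, -0.201, -0.002], 0.98)]
side vase [([0.668, -0.414, -0.0], 0.75)]
side bottle [([0.467, 0.435, -0.0], 0.7)]
side mug [([0.257, 0.36, 0.002], 0.86)]
side brushpot [([0.588, 0.478, 0.002], 0.76)]
```

View pics/c7.png

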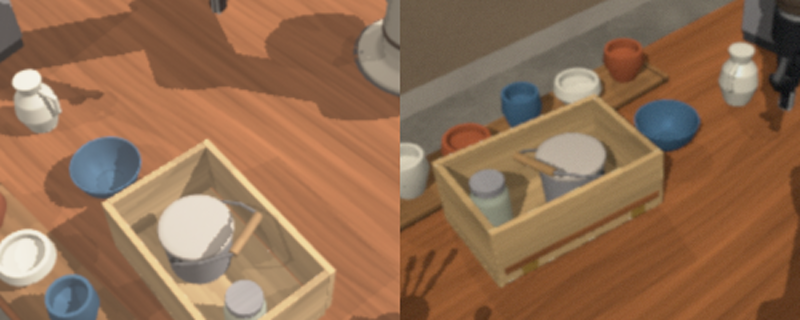

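The front is shut, with its edge back at its start position. The pail stands upright beside the jar (crop 197,235 and 570,165), and the arm is clear of everything.

```bash
python3 -c "
from workcell import *
print(job_done())"
```

```text
the job is handed in; nothing more can be done
None
```

The job is done and handed in at about 31 s of the 72 s allowed.

- **Front down:** I pushed it from inside until it met its stop. The edge then measured z = 0.095, which matches 0.8 rad.
- **Pail:** I lifted it by the bail, which lay on the +y side, and set it upright on the crate floor beside the jar. The floor contact was light, about 1 N. I then followed the bail down to rest towards +y.
- **Front shut:** I pushed it up until it met resistance, about 25 N at the wrist, and backed the arm off.

**Last checks:**
- The front edge is back at its closed position, about (0.561, 0.100, 0.136).
- The pail is on the crate floor, about (0.659, 0.041, 0.011).
- The jar and the other wares are where they started, within measuring error.
- The robot is touching nothing.

**What did not go as planned:**
- While I swung the bail upright, the grip stuck in the pads. The pail slid about 45 mm on the table, and the wrist force reached about 24 N before the lift.
- The last scene picture mislabelled the jar (confidence 0.26) and the vase, and missed the mug. The side view and the picture itself agreed that all three were undisturbed.

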